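# Tip one compartment of test pieces into the wash pan

## Task

Empty only the round discs from the divided organiser into the steel wash pan: carry it level, gently rest the open corner of the discs' compartment on the pan's rim so that the lip reaches inside, and tip the organiser toward that corner from there until all three discs have slid into the pan. Then stand the organiser level on its rubber pad again, roughly in the middle, and let go. Every other piece must stay in its own compartment, and the bottle, the wipes and the screwdriver must be left alone.

Things in the scene. Friction and masses are not known exactly. Their poses are not given: they have to be found in the camera images.
- tray: Organiser: loose white plastic tray 140 x 140 x 30 mm, 0.22 to 0.4 kg, floor and walls 3 mm, cross walls as high as the sides, four equal compartments (inside 65 x 65 mm), a post in the middle. Origin: centre of the underside. Any yaw. By the tray's own x, y: discs at +x +y, bars -x +y, cubes -x -y, elbows +x -y. Pieces slide from about 10 to 18 degrees of tilt (friction varies).
- tray_grip (a point): Point on the axis of the organiser's grip post, 70 mm above the tray's underside, with the tray's axes. The post is 22 x 22 mm square, its top 85 mm above the underside; its flat faces look along the tray's diagonals (45 degrees to its sides). A firm grip is needed; the tray may slip a little in the fingers.
- tray_lip (a point): Middle of the edge of the discs' open lip, 56.5 mm along the tray's +x and +y from its centre, on the floor's top face. At all four outer corners the side walls stop 27 mm short and the floor is cut at 45 degrees: a plain lip 38 mm wide, no sill, 80 mm from the centre along the diagonal. To slide along the walls and out, discs may need up to 40 degrees of tilt.
- pan: The wash pan: an open stainless steel pan fixed to the bench, 180 mm along its x, 160 mm along its y, 45 mm high, walls 4 mm and floor 4 mm thick, flat rim all round at height 45 mm. Origin: centre of its underside. It does not move, but its thin rim would bend under more than 30 N: let the tray rest on it lightly, a few newtons.
- pad_top (a point): Centre of the top of the black rubber pad, 170 x 170 mm, 3 mm thick, fixed to the bench, on which the organiser stands at the start.
- resin: Bystander: dark resin bottle, 70 mm across and 130 mm tall, standing; origin at the centre of its foot.
- wipes: Bystander: carton of paper wipes, 100 x 160 x 75 mm; origin at the centre of its underside.
- driver: Bystander: screwdriver lying on the bench; origin under its middle.
- disc0_c (a point): Centre of one of the three round grey ceramic discs, 16 mm across, 8 mm thick, 12 g, lying flat in the discs' compartment (the tray's +x +y quarter).
- disc1_c (a point): Centre of one of the three round grey ceramic discs, 16 mm across, 8 mm thick, 12 g, lying flat in the discs' compartment (the tray's +x +y quarter).
- disc2_c (a point): Centre of one of the three round grey ceramic discs, 16 mm across, 8 mm thick, 12 g, lying flat in the discs' compartment (the tray's +x +y quarter).
- bar0_c (a point): Centre of one of the two straight grey bars, 30 x 10 x 10 mm, in the -x +y quarter; it must stay in its compartment.
- bar1_c (a point): Centre of one of the two straight grey bars, 30 x 10 x 10 mm, in the -x +y quarter; it must stay in its compartment.
- cube0_c (a point): Centre of one of the two grey 14 mm cubes, in the -x -y quarter; it must stay in its compartment.
- cube1_c (a point): Centre of one of the two grey 14 mm cubes, in the -x -y quarter; it must stay in its compartment.
- elbow0_c (a point): Centre of one of the two grey L-shaped pieces, about 18 x 24 x 10 mm, in the +x -y quarter; it must stay in its compartment.
- elbow1_c (a point): Centre of one of the two grey L-shaped pieces, about 18 x 24 x 10 mm, in the +x -y quarter; it must stay in its compartment.
Not all that is in view belongs to the job. What is shaped like the tray but purple or red is not meant.

How it is judged:
On the way, in this order (a step that is already met when the one before it is completed fails the run):
1. the corner of the discs' compartment rests on the pan's rim, its lip inside the pan, all discs still in the tray (contact force between tray and pan above 0.4 N and x of tray_lip in the frame of pan between -0.095 and 0.095 m and y of tray_lip in the frame of pan between -0.085 and 0.085 m and z of disc0_c in the frame of tray between 0.002 and 0.02 m and x of disc0_c in the frame of tray between 0.001 and 0.075 m and y of disc0_c in the frame of tray between 0.001 and 0.075 m and z of disc1_c in the frame of tray between 0.002 and 0.02 m and x of disc1_c in the frame of tray between 0.001 and 0.075 m and y of disc1_c in the frame of tray between 0.001 and 0.075 m and z of disc2_c in the frame of tray between 0.002 and 0.02 m and x of disc2_c in the frame of tray between 0.001 and 0.075 m and y of disc2_c in the frame of tray between 0.001 and 0.075 m), for 0.2 s.
2. all three discs are in the pan (x of disc0_c in the frame of pan between -0.087 and 0.087 m and y of disc0_c in the frame of pan between -0.077 and 0.077 m and z of disc0_c in the frame of pan between 0.002 and 0.04 m and x of disc1_c in the frame of pan between -0.087 and 0.087 m and y of disc1_c in the frame of pan between -0.077 and 0.077 m and z of disc1_c in the frame of pan between 0.002 and 0.04 m and x of disc2_c in the frame of pan between -0.087 and 0.087 m and y of disc2_c in the frame of pan between -0.077 and 0.077 m and z of disc2_c in the frame of pan between 0.002 and 0.04 m), for 0.2 s.
At the end, for the whole second after the job is handed in: All three discs lie in the wash pan; each bar, cube and elbow lies in its own compartment of the organiser; the organiser stands level (within 3 degrees) on the rubber pad, its centre within 50 mm of the pad's centre, released (all of step 2 and x of bar0_c in the frame of tray between -0.068 and -0.001 m and y of bar0_c in the frame of tray between 0.001 and 0.068 m and z of bar0_c in the frame of tray between 0.002 and 0.028 m and x of bar1_c in the frame of tray between -0.068 and -0.001 m and y of bar1_c in the frame of tray between 0.001 and 0.068 m and z of bar1_c in the frame of tray between 0.002 and 0.028 m and x of cube0_c in the frame of tray between -0.068 and -0.001 m and y of cube0_c in the frame of tray between -0.068 and -0.001 m and z of cube0_c in the frame of tray between 0.002 and 0.028 m and x of cube1_c in the frame of tray between -0.068 and -0.001 m and y of cube1_c in the frame of tray between -0.068 and -0.001 m and z of cube1_c in the frame of tray between 0.002 and 0.028 m and x of elbow0_c in the frame of tray between 0.001 and 0.068 m and y of elbow0_c in the frame of tray between -0.068 and -0.001 m and z of elbow0_c in the frame of tray between 0.002 and 0.028 m and x of elbow1_c in the frame of tray between 0.001 and 0.068 m and y of elbow1_c in the frame of tray between -0.068 and -0.001 m and z of elbow1_c in the frame of tray between 0.002 and 0.028 m and horizontal distance between tray_grip and pad_top below 0.05 m and z of tray in the frame of pad_top between -0.004 and 0.004 m and angle between tray's own z axis and vertical below 0.05 rad); the robot touches nothing.
It fails at once if the organiser is pressed on the pan with more than 30 N (contact force between tray and pan above 30 N).
It fails at once if the organiser is tilted by more than 20 degrees with its lip more than 40 mm above the pan's rim, before all the discs are in the pan (angle between tray's own z axis and vertical above 0.35 rad and height (world z) of tray_lip above 0.085 m and not ((x of disc0_c in the frame of pan between -0.087 and 0.087 m and y of disc0_c in the frame of pan between -0.077 and 0.077 m and z of disc0_c in the frame of pan between 0.002 and 0.04 m) and (x of disc1_c in the frame of pan between -0.087 and 0.087 m and y of disc1_c in the frame of pan between -0.077 and 0.077 m and z of disc1_c in the frame of pan between 0.002 and 0.04 m) and (x of disc2_c in the frame of pan between -0.087 and 0.087 m and y of disc2_c in the frame of pan between -0.077 and 0.077 m and z of disc2_c in the frame of pan between 0.002 and 0.04 m))).
It fails at once if a bystander is moved by more than 30 mm (distance of any of resin, wipes, driver from where it was at the start of the episode above 0.03 m).
It also fails if it takes over 72 s, if anything falls off the work surface, if the arm or the gripper's body presses on something with over 40 N, if the wrist force passes 120 N, or if a joint passes its speed limit or range.

## Robot

A 6-joint arm with a two-finger parallel gripper is mounted at the origin on the work surface. World frame = base frame: x ahead of the robot, y to its left, z up, the work surface at z = 0. Lengths are in m, angles in rad, forces in N, time in s.
With the tool pointing down it reaches from about 0.3 to 0.875 m from the base axis. Payload 6.4 kg.
Tool frame: the origin (TCP) lies at the centre of the arm's flange, where the gripper is bolted on; the fingertips stand 173 mm ahead of it and the grasp point (between the pads) lies 155 mm ahead of it; z points along the fingers, x is the direction in which the jaws open and shut, and the axes are right-handed (so a half turn about z gives the same grasp; the last joint's range is limited). The gripper opens to 85 mm and grips with 20 to 120 N. Pads are 22 mm wide; open, the fingers measure 114 mm over their backs; the gripper's body (76 mm by 85 mm) begins 54 mm behind the grasp point. The pads swing forward as they close: fully open they stand 13 mm farther back than shut.
Start: joints at [-1.398, 0.181, 1.607, -0, 1.354, -0.206], TCP at [0.213, -0.534, 0.405] pointing down, gripper open.
Joint ranges: [-2.99, 2.99], [-0.89, 2.07], [0.3, 2.58], [-1.14, 4.28], [0, 2.63], [-3.12, 3.12]. Speed limits (rad/s): [2.57, 2.57, 3.01, 3.14, 3.14, 3.14].

## Interface

Orientations are given as a unit quaternion [w, x, y, z].
In Python, from bench import ctrl gives the robot as it stands. The module is installed in compiled form; this text tells all that it offers.
- The arm moves only by the tool move_arm, never from a script. Its argument "moves" is a list of rows, each an object of numbers: "gripper": the opening in per cent of the stroke, from 0 (shut) to 100 (fully open); "x", "y", "z": the shift along the tool's x, y, z in cm; "roll": the turn about the tool's z in degrees. In form: [{"gripper": .., "x": .., "y": .., "z": .., "roll": ..}, ...]. A call has 1 to 5 rows; each row shifts and turns the commanded pose from where the row before left it, along the tool's axes as they then stand; what a row does not reach is not made up. A row lasts 1/8 s, in which the tool goes at most 62.5 mm and 10.7 degrees, less where a joint would pass 70% of its speed; a pose out of reach is approached as far as the arm can. A call is refused whole if a number of a shift passes 6.25 or a number of a turn 10.7, either way. A call with a gripper value outside its range is refused whole. The fingers move at their own pace and stop on an object; the grip force is fixed at half the most. Time passes only in rows, so rows that do not move let the fingers close. It gives the time, the measured TCP pose, the force and the opening at its end, in the units of the state.
- ctrl.get_obs(): the state, without advancing time (a new reading comes with each control period).
- ctrl.camera(name): name is "side" or "top" or "wrist"; returns a dict with "img" (400x640x3 uint8, red, green, blue), "fx", "fy", "cx", "cy" (pixels), "world_from_camera" (4x4, takes a point from camera to world coordinates); the wrist camera has in their place "tool_from_camera" (4x4, takes a point from camera to tool coordinates, whose origin is the TCP and whose axes are the tool frame's). Camera axes: x right, y up, looking along -z (the intrinsics and any distortion apply to the point x, -y, -z); pixel columns grow to the right and rows downward; lengths in m; the calibration is good to about 2 mm. A picture is of the moment at which its call begins: read the wrist's pose just before it. There is no depth.
- ctrl.hand_in(): hands the job in, once; it reports no verdict.
The state is a dict: "time_s": time; "q": joint angles; "dq": joint speeds; "joint_efforts": joint torques, N m; "eef_pos": TCP position; "eef_rot": TCP orientation; "wrist_force": force on the tool from outside, world axes, zero at the start; "torque": the same for the moment, N m; "opening": opening from 0.0 (shut) to 1.0 (fully open).
Only numpy, scipy, OpenCV 4.12 (cv2) and the standard library are available. Lean on these libraries where they do the work, as an engineer would, in place of code of your own. Each camera call takes 0.05 s, during which the arm holds its last target. There are 200 camera calls.

## Working session

There is one attempt and no reset: what is moved stays moved. The work goes in short steps, Python scripts to look and compute and a tool call to move; the robot and the scene stay as the last step left them, time stands still between calls to the robot, and variables do not carry over. Pictures are saved under pics/ and viewed, about 8 in all and at most 12, crops included, and the job is handed in when it is done.

Besides the shell and the picture viewer there is one more tool, called after "Emit:" in YAML: its name, and indented under it one key for each argument. move_arm: Moves the arm, as the interface text tells. Its arguments: {"type":"object","properties":{"moves":{"type":"array","items":{"type":"object","properties":{"gripper":{"type":"number"},"x":{"type":"number"},"y":{"type":"number"},"z":{"type":"number"},"roll":{"type":"number"}}}}},"required":["moves"]}

```bash
mkdir -p pics
cat > h.py <<'E'
import numpy as np,cv2
from bench import ctrl
def cam(n,save=None):
    o=ctrl.get_obs();c=ctrl.camera(n)
    if save: cv2.imwrite(f'pics/{save}.png',c['img'][:,:,::-1])
    return c,o
def ray(c,u,v,z):
    T=np.array(c['world_from_camera']);d=T[:3,:3]@np.array([(u-c['cx'])/c['fx'],-(v-c['cy'])/c['fy'],-1]);o=T[:3,3]
    return o+d*(z-o[2])/d[2]
def proj(c,p):
    T=np.array(c['world_from_camera']);q=T[:3,:3].T@(np.array(p)-T[:3,3])
    return c['cx']+c['fx']*q[0]/-q[2],c['cy']-c['fy']*q[1]/-q[2]
E
python3 - <<'E'
from h import *
a,o=cam('top','top0');b,_=cam('side','side0')
print(o)
for c in(a,b): print({k:v for k,v in c.items() if k!='img'})
E
```

```text
{'time_s': 0.0, 'q': array([-1.39832526e+00,  1.81577333e-01,  1.60802879e+00, -3.56590265e-05,
        1.35375554e+00, -2.06283325e-01]), 'dq': array([ 1.11948670e-03,  9.83961208e-04,  6.82293263e-04,  1.52027696e-04,
       -4.86021346e-05,  6.81078669e-04]), 'joint_efforts': array([ 3.01652335e-04, -4.44881415e+01, -3.51326430e+01, -2.27512246e-04,
        9.16419842e-03, -8.80264395e-06]), 'eef_pos': array([ 0.21258999, -0.53398474,  0.40375341]), 'eef_rot': array([-6.23822292e-04,  8.27577647e-01, -5.61350563e-01, -6.27290683e-04]), 'wrist_force': array([ 0.86313776, -0.64810778,  0.04481537]), 'torque': array([-0.01854491, -0.02084722, -0.02062201]), 'opening': 0.9985509578466866}
{'fx': 419.69210233350987, 'fy': 419.69210233350987, 'cx': 321.85346977984807, 'cy': 197.20092205387155, 'world_from_camera': array([[ 0.02221512,  0.988454  , -0.1498839 ,  0.40884172],
       [-0.99959605,  0.02461879,  0.01420029,  0.05155321],
       [ 0.01772629,  0.1495079 ,  0.98860162,  1.11960116],
       [ 0.        ,  0.        ,  0.        ,  1.        ]])}
{'fx': 439.47109855319496, 'fy': 439.47109855319496, 'cx': 322.0962711358834, 'cy': 197.84402692695673, 'world_from_camera': array([[-0.93569156,  0.22187305, -0.27432399,  0.27761744],
       [-0.35278791, -0.59869891,  0.71909686,  0.78338242],
       [-0.00468925,  0.76963105,  0.63847165,  0.74563388],
       [ 0.        ,  0.        ,  0.        ,  1.        ]])}
```

View pics/top0.png

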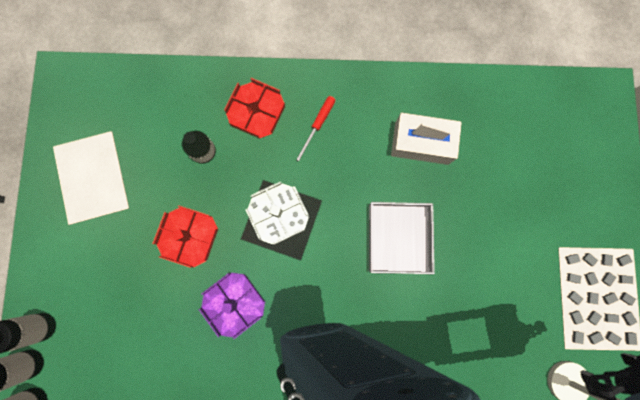

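View pics/side0.png

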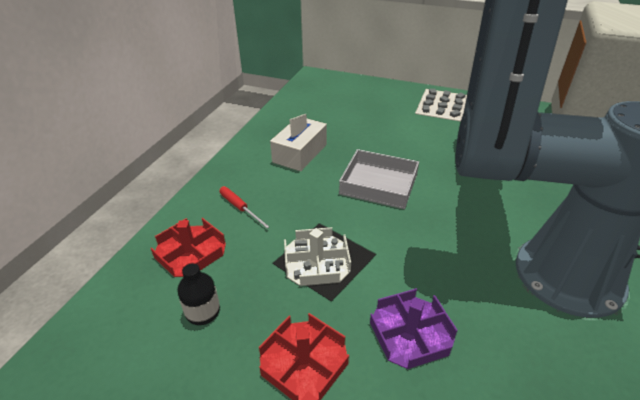

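Run:
```python
from h import *
c=ctrl.camera('top');im=c['img'];hsv=cv2.cvtColor(im,cv2.COLOR_RGB2HSV)
x=cv2.resize(im[165:290,225:450],None,fx=3.5,fy=3.5,interpolation=cv2.INTER_CUBIC)
cv2.imwrite('pics/crop1.png',x[:,:,::-1])
# pan: non green region
m=((hsv[...,0]<50)|(hsv[...,0]>90)|(hsv[...,1]<60)).astype(np.uint8)
p=np.zeros_like(m);p[195:282,360:442]=m[195:282,360:442]
r=cv2.minAreaRect(max(cv2.findContours(p,0,2)[0],key=cv2.contourArea));print(r)
B=cv2.boxPoints(r)
for z in(0,.045):
  W=np.array([ray(c,*q,z)[:2] for q in B]);print(z,W.round(4).tolist(),W.mean(0),np.linalg.norm(W-np.roll(W,1,0),axis=1))
# white tray
m=((hsv[...,2]>150)&(hsv[...,1]<50)).astype(np.uint8)
p=np.zeros_like(m);p[170:255,235:320]=m[170:255,235:320]
k=max(cv2.findContours(p,0,2)[0],key=cv2.contourArea);r=cv2.minAreaRect(k);print(r)
for z in(.003,.033):
  W=np.array([ray(c,*q,z)[:2] for q in cv2.boxPoints(r)]);print(z,W.round(4).tolist(),W.mean(0),np.linalg.norm(W-np.roll(W,1,0),axis=1))
# pad
m=((hsv[...,2]<60)).astype(np.uint8);p=np.zeros_like(m);p[170:262,235:328]=m[170:262,235:328];cv2.drawContours(p,[k],-1,1,-1)
r=cv2.minAreaRect(max(cv2.findContours(p,0,2)[0],key=cv2.contourArea))
W=np.array([ray(c,*q,.003)[:2] for q in cv2.boxPoints(r)]);print('pad',W.round(4).tolist(),W.mean(0),np.linalg.norm(W-np.roll(W,1,0),axis=1))
```

```text
((401.0, 238.0), (72.0, 66.0), 90.0)
0 [[0.5686, -0.0894], [0.573, -0.2683], [0.3811, -0.2649], [0.3773, -0.0905]] [ 0.47500552 -0.17825498] [0.1912754  0.17902437 0.19194241 0.17447439]
0.045 [[0.5622, -0.0837], [0.5664, -0.2555], [0.3822, -0.2522], [0.3786, -0.0847]] [ 0.47234621 -0.16901833] [0.18358749 0.17182887 0.1842277  0.16746176]
((276.49169921875, 212.4325408935547), (54.6015625, 55.4614372253418), 64.53665161132812)
0.003 [[0.5659, 0.2554], [0.6344, 0.1236], [0.5023, 0.0567], [0.4362, 0.187]] [0.53469616 0.15569196] [0.14655512 0.1485304  0.14811777 0.14608393]
0.033 [[0.5616, 0.2499], [0.6283, 0.1217], [0.4998, 0.0566], [0.4355, 0.1834]] [0.53131479 0.15289404] [0.14261759 0.14453979 0.14413825 0.14215905]
pad [[0.581, 0.26], [0.6349, 0.1013], [0.4852, 0.0516], [0.4337, 0.2078]] [0.53370458 0.15518685] [0.15627571 0.16763431 0.15767127 0.16445596]
```

View pics/crop1.png

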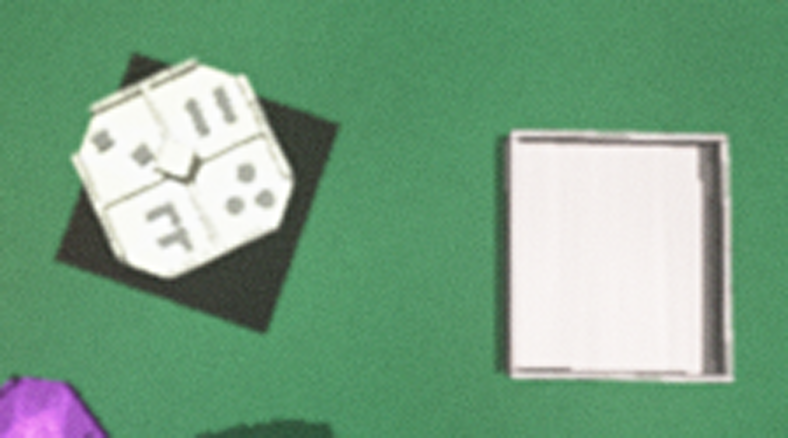

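The white organiser is at (278,213). The red trays at (256,108) and (186,237) and the purple one at (232,305) have the wrong colour. In the crop, the discs' quarter points right and slightly down, toward the pan at (402,238). The post is square to the diagonals.

Next I move above the organiser with the jaw axis across the discs' diagonal.

Emit:
move_arm:
  moves:
    - {"x": -4,"y": -4.25}
    - {"x": -4,"y": -4.25}
    - {"x": -4,"y": -4.25}
    - {"x": -4,"y": -4.25}
    - {"x": -4,"y": -4.25}

```text
validation failed for argument at $.mo...
```

Emit:
move_arm:
  moves:
    - {"x": -4,"y": -4.25}
    - {"x": -4,"y": -4.25}
    - {"x": -4,"y": -4.25}
    - {"x": -4,"y": -4.25}
    - {"x": -4,"y": -4.25}

```text
validation failed for argument at $.mo...
```

Emit:
move_arm:
  moves:
    - {"x": -4,"y": -4.25}
    - {"x": -4,"y": -4.25}
    - {"x": -4,"y": -4.25}
    - {"roll": -10}
    - {"roll": -10}

```text
validation failed for argument at $.mo...
```

Emit:
move_arm:
  moves:
    - {"roll": -10}
    - {"roll": -10}
    - {"roll": -10.4}
    - {"roll": 0}

```text
validation failed for argument at $.mo...
```

```bash
cat >> h.py <<'E'
from scipy.spatial.transform import Rotation as R
def wcam(save=None):
    o=ctrl.get_obs();c=ctrl.camera('wrist')
    w,x,y,z=o['eef_rot'];T=np.eye(4);T[:3,:3]=R.from_quat([x,y,z,w]).as_matrix();T[:3,3]=o['eef_pos']
    c['world_from_camera']=T@np.array(c['tool_from_camera'])
    if save: cv2.imwrite(f'pics/{save}.png',c['img'][:,:,::-1])
    return c,o
def yaw(o):
    w,x,y,z=o['eef_rot'];M=R.from_quat([x,y,z,w]).as_matrix();return np.degrees(np.arctan2(M[1,0],M[0,0])),M
E
python3 - <<'E'
from h import *
c,o=wcam('w1');print(o['eef_pos'],yaw(o)[0],o['time_s'],c['world_from_camera'].round(3).tolist(),{k:v for k,v in c.items() if k not in('img','world_from_camera','tool_from_camera')})
E
```

```text
[ 0.21261204 -0.53403782  0.40396988] -68.2977946917492 0.15 [[0.369, 0.88, 0.299, 0.289], [-0.929, 0.351, 0.116, -0.503], [-0.003, -0.321, 0.947, 0.374], [0.0, 0.0, 0.0, 1.0]] {'fx': 290.2765129688067, 'fy': 290.2765129688067, 'cx': 320.2624246236879, 'cy': 197.7866665090173}
```

View pics/w1.png

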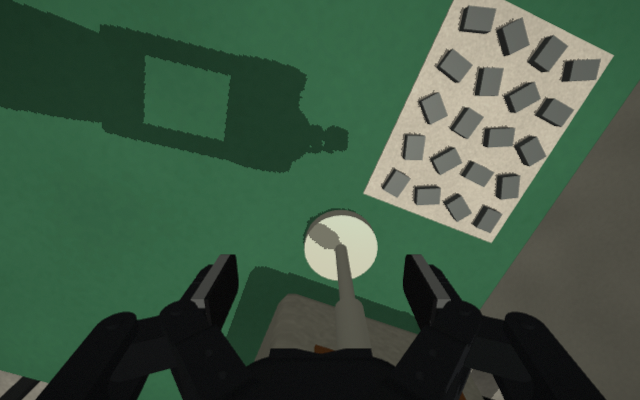

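The moves were refused, so every row probably needs all its fields. The picture only shows the start pose. I'll test one complete row.

Emit:
move_arm:
  moves:
    - {"gripper": 100,"x": -4,"y": -4.25,"z": 0,"roll": 0}
    - {"gripper": 100,"x": -4,"y": -4.25,"z": 0,"roll": 0}
    - {"gripper": 100,"x": -4,"y": -4.25,"z": 0,"roll": 0}

```text
time_s: 0.57
eef_pos: [0.2871, -0.374, 0.4044]
eef_rot: [-0.0, 0.827, -0.562, -0.0]
wrist_force: [1.3, 1.2, 0.0]
opening: 1.001
```

Emit:
move_arm:
  moves:
    - {"gripper": 100,"x": -4,"y": -4.25,"z": 0,"roll": 0}
    - {"gripper": 100,"x": -4,"y": -4.25,"z": 0,"roll": 0}
    - {"gripper": 100,"x": -4,"y": -4.25,"z": 0,"roll": 0}
    - {"gripper": 100,"x": -4,"y": -4.25,"z": 0,"roll": 0}
    - {"gripper": 100,"x": -4,"y": -4.25,"z": 0,"roll": 0}

```text
time_s: 1.2
eef_pos: [0.4106, -0.1094, 0.4049]
eef_rot: [-0.0, 0.828, -0.561, 0.0]
wrist_force: [0.9, -1.0, -0.5]
opening: 0.998
```

Emit:
move_arm:
  moves:
    - {"gripper": 100,"x": -4,"y": -4.25,"z": 0,"roll": 0}
    - {"gripper": 100,"x": -4,"y": -4.25,"z": 0,"roll": 0}
    - {"gripper": 100,"x": -4,"y": -4.25,"z": 0,"roll": 0}
    - {"gripper": 100,"x": -4,"y": -4.25,"z": 0,"roll": 0}
    - {"gripper": 100,"x": -4,"y": -4.25,"z": 0,"roll": 0}

```text
time_s: 1.82
eef_pos: [0.5342, 0.1552, 0.4047]
eef_rot: [0.0, 0.828, -0.561, 0.0]
wrist_force: [0.2, -0.6, 1.3]
opening: 1.0
```

Emit:
move_arm:
  moves:
    - {"gripper": 60,"x": 0,"y": 0,"z": 0,"roll": -10}
    - {"gripper": 60,"x": 0,"y": 0,"z": 0,"roll": -10}
    - {"gripper": 60,"x": 0,"y": 0,"z": 0,"roll": -10}
    - {"gripper": 60,"x": 0,"y": 0,"z": 0,"roll": -10}
    - {"gripper": 60,"x": 0,"y": 0,"z": 0,"roll": -10.4}

```text
time_s: 2.45
eef_pos: [0.5336, 0.1533, 0.4044]
eef_rot: [0.0, 0.988, -0.153, -0.0]
wrist_force: [0.3, 0.7, 0.3]
opening: 0.602
```

Emit:
move_arm:
  moves:
    - {"gripper": 60,"x": 0,"y": 0,"z": 0,"roll": 0}
    - {"gripper": 60,"x": 0,"y": 0,"z": 0,"roll": 0}

```text
time_s: 2.7
eef_pos: [0.5337, 0.1532, 0.4046]
eef_rot: [-0.0, 0.988, -0.157, -0.0]
wrist_force: [-0.8, -0.2, -0.1]
opening: 0.602
```

Run:
```python
from h import *
c,o=wcam('w2');print(o['eef_pos'],yaw(o)[0],o['time_s'],proj(c,[.533,.154,.088]),proj(c,[.533,.154,.003]))
```

```text
[0.53365601 0.15322677 0.4045746 ] -18.09679844030615 2.7 (np.float64(320.01179975289244), np.float64(184.25918970899818)) (np.float64(320.1595749563283), np.float64(166.2607160171279))
```

View pics/w2.png

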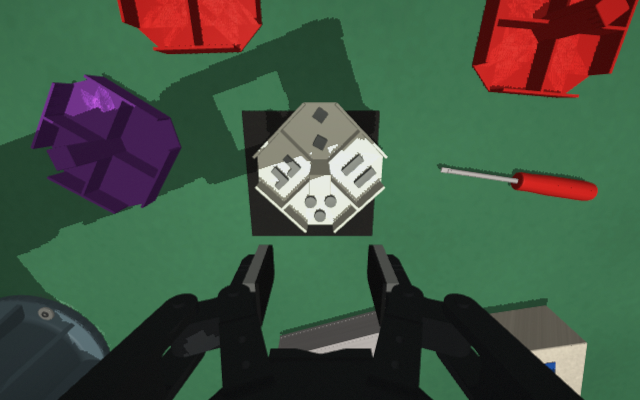

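The organiser is in line: discs at the bottom (320,210), bars right (355,170), elbows left (288,170), cubes top (320,130). The lip middles are near (320.5,102) and (321.5,232). I'll get its centre and yaw from these, and refine the pan.

Run:
```python
from h import *
c,o=wcam()
g=c['img'];hsv=cv2.cvtColor(g,cv2.COLOR_RGB2HSV)
m=((hsv[...,1]<70)&(hsv[...,2]>70)).astype(np.uint8);p=np.zeros_like(m);p[95:238,250:392]=m[95:238,250:392]
k=max(cv2.findContours(p,0,2)[0],key=cv2.contourArea)[:,0];print('bbox',k.min(0),k.max(0))
for s,v in(('top',k[:,1].min()),('bot',k[:,1].max())):
    e=k[abs(k[:,1]-v)<=1];print(s,e[:,0].min(),e[:,0].max(),v)
for u in (k[:,0].min(),k[:,0].max()):
    e=k[abs(k[:,0]-u)<=1];print('side',u,e[:,1].min(),e[:,1].max())
a=ray(c,320.5,k[:,1].min(),.006);b=ray(c,321.5,k[:,1].max()+1,.006)
print('lips',a,b,'mid',(a+b)/2,'len',np.linalg.norm(a-b),'diag deg',np.degrees(np.arctan2(*(b-a)[[1,0]])))
# pad corners by dark
t=ctrl.camera('top')
P=[(370.7,202.2),(432.6,203.5),(434.3,273.5),(370.7,273)]
W=np.array([ray(t,*q,.045)[:2] for q in P]);print('pan rim',W.round(4).tolist(),W.mean(0),np.linalg.norm(W-np.roll(W,1,0),axis=1))
Pd=[(225+135/3.5,165+53/3.5),(225+339/3.5,165+123/3.5),(225+267/3.5,165+332/3.5),(225+56/3.5,165+259/3.5)]
W=np.array([ray(t,*q,.003)[:2] for q in Pd]);print('pad',W.round(4).tolist(),W.mean(0),np.linalg.norm(W-np.roll(W,1,0),axis=1))
```

```text
bbox [252 102] [387 233]
top 301 338 102
bot 304 335 233
side 252 156 156
side 387 156 158
lips [0.55810371 0.22934727 0.006     ] [0.50508791 0.0623466  0.006     ] mid [0.53159581 0.14584694 0.006     ] len 0.1752138599537772 diag deg -107.61248828148804
pan rim [[0.5618, -0.0907], [0.5624, -0.2517], [0.3835, -0.253], [0.3812, -0.0916]] [ 0.47222688 -0.17174158] [0.18060183 0.16104444 0.1789136  0.16140467]
pad [[0.6208, 0.194], [0.5701, 0.0353], [0.4102, 0.0859], [0.4611, 0.2466]] [0.51556754 0.14045056] [0.16812902 0.16651824 0.16773978 0.16862906]
```

Emit:
move_arm:
  moves:
    - {"gripper": 60,"x": 0,"y": 0,"z": 6,"roll": 0}
    - {"gripper": 60,"x": 0,"y": 0,"z": 6,"roll": 0}
    - {"gripper": 60,"x": 0,"y": 0,"z": 3,"roll": 0}
    - {"gripper": 60,"x": 0,"y": 0,"z": 1.2,"roll": 0}
    - {"gripper": 60,"x": 0,"y": 0,"z": 0,"roll": 0}

```text
time_s: 3.48
eef_pos: [0.5339, 0.1532, 0.2428]
eef_rot: [0.0, 0.988, -0.156, -0.0]
wrist_force: [0.2, -0.1, 0.2]
opening: 0.602
```

Emit:
move_arm:
  moves:
    - {"gripper": 0,"x": 0,"y": 0,"z": 0,"roll": 0}
    - {"gripper": 0,"x": 0,"y": 0,"z": 0,"roll": 0}
    - {"gripper": 0,"x": 0,"y": 0,"z": 0,"roll": 0}
    - {"gripper": 0,"x": 0,"y": 0,"z": 0,"roll": 0}
    - {"gripper": 0,"x": 0,"y": 0,"z": 0,"roll": 0}

```text
time_s: 4.1
eef_pos: [0.5346, 0.1533, 0.2447]
eef_rot: [-0.0, 0.988, -0.156, 0.002]
wrist_force: [0.1, -0.1, 6.8]
opening: 0.243
```

Emit:
move_arm:
  moves:
    - {"gripper": 0,"x": 0,"y": 0,"z": -0.5,"roll": 0}
    - {"gripper": 0,"x": 0,"y": 0,"z": -1.5,"roll": 0}
    - {"gripper": 0,"x": 0,"y": 0,"z": -2,"roll": 0}
    - {"gripper": 0,"x": 0,"y": 0,"z": -2,"roll": 0}
    - {"gripper": 0,"x": 0,"y": 0,"z": 0,"roll": 0}

```text
time_s: 4.72
eef_pos: [0.5344, 0.1533, 0.305]
eef_rot: [-0.0, 0.988, -0.156, 0.002]
wrist_force: [0.6, 0.4, -4.3]
opening: 0.244
```

Run:
```python
from h import *
c,o=cam('side');w,_=wcam()
a=c['img'][150:320,230:440];a=cv2.resize(a,(420,340));b=cv2.resize(w['img'],(544,340))[:,150:400]
cv2.imwrite('pics/m1.png',np.hstack([a,b])[:,:,::-1]);print(o['eef_pos'],yaw(o)[0],o['wrist_force'],o['torque'],o['opening'])
```

```text
[0.53442257 0.15329552 0.30496588] -17.892275269946747 [ 0.5705159   0.43235555 -4.31338738] [0.02710648 0.01803083 0.03153525] 0.24351929668748615
```

View pics/m1.png

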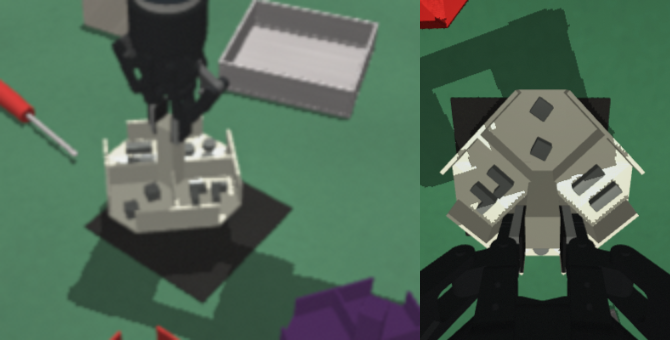

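Emit:
move_arm:
  moves:
    - {"gripper": 0,"x": 0,"y": 0,"z": -0.5,"roll": -4}
    - {"gripper": 0,"x": 0,"y": 0,"z": -0.5,"roll": -5}
    - {"gripper": 0,"x": 0,"y": 0,"z": 0,"roll": -5}
    - {"gripper": 0,"x": 0,"y": 0,"z": 0,"roll": -3.6}
    - {"gripper": 0,"x": -0.2,"y": 0.6,"z": 0,"roll": 0}

```text
time_s: 5.45
eef_pos: [0.5311, 0.1472, 0.3115]
eef_rot: [0.0, 1.0, -0.003, -0.001]
wrist_force: [0.4, -0.2, -4.3]
opening: 0.238
```

Emit:
move_arm:
  moves:
    - {"gripper": 0,"x": -0.4,"y": 1.2,"z": 0,"roll": 0}
    - {"gripper": 0,"x": -0.7,"y": 1.8,"z": 0,"roll": 0}
    - {"gripper": 0,"x": -0.7,"y": 2,"z": 0,"roll": 0}
    - {"gripper": 0,"x": -0.7,"y": 2,"z": 0,"roll": 0}
    - {"gripper": 0,"x": -0.7,"y": 2,"z": 0,"roll": 0}

```text
time_s: 6.08
eef_pos: [0.4984, 0.0557, 0.3127]
eef_rot: [0.0, 1.0, -0.003, -0.0]
wrist_force: [0.1, -0.2, -3.2]
opening: 0.243
```

Emit:
move_arm:
  moves:
    - {"gripper": 0,"x": -0.7,"y": 2,"z": 0,"roll": 0}
    - {"gripper": 0,"x": -0.7,"y": 2,"z": 0,"roll": 0}
    - {"gripper": 0,"x": -0.7,"y": 1.6,"z": 0,"roll": 0}
    - {"gripper": 0,"x": -0.7,"y": 1.2,"z": 0,"roll": 0}
    - {"gripper": 0,"x": -0.4,"y": 0.8,"z": 0,"roll": 0}

```text
time_s: 6.7
eef_pos: [0.4662, -0.0192, 0.3127]
eef_rot: [-0.0, 1.0, -0.003, -0.0]
wrist_force: [-0.0, 0.4, -3.9]
opening: 0.237
```

Emit:
move_arm:
  moves:
    - {"gripper": 0,"x": -0.3,"y": 0.4,"z": 0,"roll": 0}
    - {"gripper": 0,"x": 0,"y": 0.2,"z": 0,"roll": 0}
    - {"gripper": 0,"x": 0,"y": 0,"z": 0,"roll": 0}

```text
time_s: 7.08
eef_pos: [0.4639, -0.0243, 0.3127]
eef_rot: [-0.0, 1.0, -0.002, 0.0]
wrist_force: [0.6, 0.2, -4.5]
opening: 0.237
```

Run:
```python
from h import *
c,o=cam('side');w,_=wcam();t,_=cam('top')
a=c['img'][110:290,250:450];a=cv2.resize(a,(400,360));b=cv2.resize(t['img'][180:300,300:450],(400,320))
cv2.imwrite('pics/m2.png',np.hstack([cv2.resize(w['img'],(400,250)),cv2.resize(a,(400,250))])[:,:,::-1])
print(o['eef_pos'],yaw(o)[0],o['wrist_force'],o['torque'],o['opening'],o['time_s'])
for p in ([.472,-.105,.066],[.472,-.092,.045],[.472,-.248,.045]): print(proj(w,p),proj(c,p))
```

```text
[ 0.46393409 -0.0242788   0.31274794] -0.28137369852894933 [ 0.63563857  0.20918268 -4.51402112] [ 0.05801756  0.01591188 -0.00225595] 0.23685956730192942 7.075
(np.float64(330.2614329005186), np.float64(294.5113657579278)) (np.float64(374.67099317773875), np.float64(177.5758106697463))
(np.float64(329.63227222796127), np.float64(268.69219554950564)) (np.float64(372.73700917052327), np.float64(186.96007605103028))
(np.float64(328.9116862611121), np.float64(390.7159529175657)) (np.float64(387.63283611520404), np.float64(154.9037118022445))
```

View pics/m2.png

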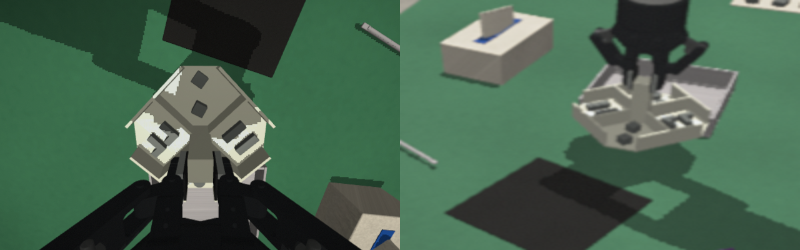

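Emit:
move_arm:
  moves:
    - {"gripper": 0,"x": 0.4,"y": 0,"z": 0.6,"roll": -0.2}
    - {"gripper": 0,"x": 0.4,"y": 0,"z": 0.8,"roll": 0}
    - {"gripper": 0,"x": 0,"y": 0,"z": 0.5,"roll": 0}
    - {"gripper": 0,"x": 0,"y": 0,"z": 0.3,"roll": 0}
    - {"gripper": 0,"x": 0,"y": 0,"z": 0.1,"roll": 0}

```text
time_s: 7.85
eef_pos: [0.4716, -0.0244, 0.2893]
eef_rot: [-0.0, 1.0, -0.001, -0.0]
wrist_force: [0.8, -0.1, -4.2]
opening: 0.241
```

Emit:
move_arm:
  moves:
    - {"gripper": 0,"x": 0,"y": 0,"z": 0.1,"roll": 0}
    - {"gripper": 0,"x": 0,"y": 0,"z": 0,"roll": 0}

```text
time_s: 8.1
eef_pos: [0.4718, -0.0245, 0.2888]
eef_rot: [0.0, 1.0, -0.001, 0.0]
wrist_force: [-0.3, 0.0, -4.6]
opening: 0.242
```

Emit:
move_arm:
  moves:
    - {"gripper": 0,"x": 0,"y": 0,"z": 0.1,"roll": 0}
    - {"gripper": 0,"x": 0,"y": 0,"z": 0,"roll": 0}

```text
time_s: 8.35
eef_pos: [0.4718, -0.0244, 0.2877]
eef_rot: [-0.0, 1.0, -0.001, 0.0]
wrist_force: [-0.0, -0.9, -4.6]
opening: 0.241
```

Emit:
move_arm:
  moves:
    - {"gripper": 0,"x": 0,"y": 0,"z": 0.1,"roll": 0}
    - {"gripper": 0,"x": 0,"y": 0,"z": 0,"roll": 0}

```text
time_s: 8.6
eef_pos: [0.4718, -0.0245, 0.2867]
eef_rot: [0.0, 1.0, -0.001, 0.0]
wrist_force: [-0.3, 0.1, -4.5]
opening: 0.242
```

Emit:
move_arm:
  moves:
    - {"gripper": 0,"x": 0,"y": 0,"z": 0.1,"roll": 0}
    - {"gripper": 0,"x": 0,"y": 0,"z": 0,"roll": 0}

```text
time_s: 8.85
eef_pos: [0.472, -0.0245, 0.2861]
eef_rot: [0.0, 1.0, -0.001, 0.0]
wrist_force: [-2.0, 0.5, -0.4]
opening: 0.243
```

Contact with about 4 N at the expected height. Hold briefly, then push down 1 mm to learn how the grip yields.

Emit:
move_arm:
  moves:
    - {"gripper": 0,"x": 0,"y": 0,"z": 0,"roll": 0}
    - {"gripper": 0,"x": 0,"y": 0,"z": 0,"roll": 0}
    - {"gripper": 0,"x": 0,"y": 0,"z": 0,"roll": 0}

```text
time_s: 9.22
eef_pos: [0.472, -0.0244, 0.286]
eef_rot: [-0.0, 1.0, -0.001, 0.0]
wrist_force: [-1.3, 2.8, 2.8]
opening: 0.237
```

Emit:
move_arm:
  moves:
    - {"gripper": 0,"x": 0,"y": 0,"z": 0.05,"roll": 0}
    - {"gripper": 0,"x": 0,"y": 0,"z": 0,"roll": 0}

```text
time_s: 9.48
eef_pos: [0.472, -0.0244, 0.2857]
eef_rot: [0.0, 1.0, -0.001, 0.0]
wrist_force: [-0.7, 3.8, 5.9]
opening: 0.241
```

Run:
```python
from h import *
o=ctrl.get_obs();print(o['wrist_force'],o['torque'],o['eef_pos'],o['q'])
```

```text
[-0.7299114   3.81317978  5.87596759] [ 0.05094537  0.17904259 -0.05497574] [ 0.4720456  -0.02440024  0.28570469] [-3.03602759e-01  1.01369118e-01  1.96080424e+00  3.00297503e-04
  1.07856963e+00 -3.02096544e-01]
```

Emit:
move_arm:
  moves:
    - {"gripper": 0,"x": 0,"y": 0,"z": -0.4,"roll": 0}
    - {"gripper": 0,"x": 0,"y": 0.3,"z": -0.4,"roll": 0}
    - {"gripper": 0,"x": 0,"y": 0.8,"z": -0.4,"roll": 0}
    - {"gripper": 0,"x": 0,"y": 1.3,"z": 0,"roll": 0}
    - {"gripper": 0,"x": 0,"y": 1.7,"z": 0,"roll": 0}

```text
time_s: 10.1
eef_pos: [0.4716, -0.0665, 0.2971]
eef_rot: [0.0, 1.0, -0.001, -0.0]
wrist_force: [0.5, -0.0, -4.2]
opening: 0.243
```

Emit:
move_arm:
  moves:
    - {"gripper": 0,"x": 0,"y": 1.8,"z": 0,"roll": 0}
    - {"gripper": 0,"x": 0,"y": 1.8,"z": 0,"roll": 0}
    - {"gripper": 0,"x": 0,"y": 1.8,"z": 0,"roll": 0}
    - {"gripper": 0,"x": 0,"y": 1.6,"z": 0,"roll": 0}
    - {"gripper": 0,"x": 0,"y": 1.2,"z": 0,"roll": 0}

```text
time_s: 10.72
eef_pos: [0.4715, -0.1486, 0.2972]
eef_rot: [-0.0, 1.0, -0.001, -0.0]
wrist_force: [-0.9, 0.9, -4.0]
opening: 0.238
```

Emit:
move_arm:
  moves:
    - {"gripper": 0,"x": 0,"y": 0.9,"z": 0,"roll": 0}
    - {"gripper": 0,"x": 0,"y": 0.5,"z": 0.1,"roll": 0}
    - {"gripper": 0,"x": 0,"y": 0.3,"z": 0.2,"roll": 0}
    - {"gripper": 0,"x": 0,"y": 0,"z": 0.2,"roll": 0}
    - {"gripper": 0,"x": 0,"y": 0,"z": 0.2,"roll": 0}

```text
time_s: 11.35
eef_pos: [0.4715, -0.1641, 0.29]
eef_rot: [-0.0, 1.0, -0.001, -0.0]
wrist_force: [0.2, 0.6, -5.1]
opening: 0.243
```

Run:
```python
from h import *
c,o=cam('side');w,_=wcam()
a=c['img'][110:235,300:460]
cv2.imwrite('pics/m3.png',np.hstack([cv2.resize(w['img'],(400,250)),cv2.resize(a,(400,312),interpolation=2)[:250]])[:,:,::-1])
print(o['eef_pos'],yaw(o)[0],o['wrist_force'],o['torque'],o['opening'],o['time_s'])
```

```text
[ 0.47150908 -0.1641196   0.28995759] -0.07623033828208953 [ 0.18621062  0.6453498  -5.05352617] [0.06997659 0.00251733 0.0197666 ] 0.24334308094622426 11.35
```

View pics/m3.png

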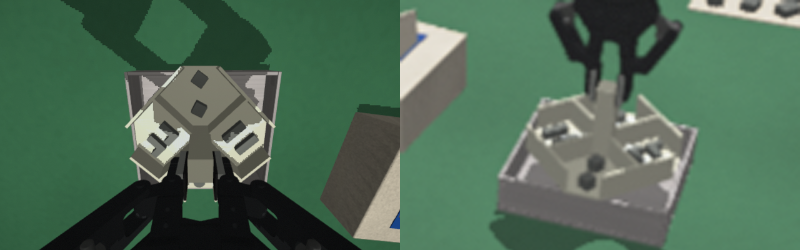

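The tray is centred inside the pan opening, with its cubes corner just above the near rim. I press down gently to pivot the discs' corner into the pan.

Emit:
move_arm:
  moves:
    - {"gripper": 0,"x": 0,"y": 0,"z": 0.3,"roll": 0}
    - {"gripper": 0,"x": 0,"y": 0,"z": 0,"roll": 0}

```text
time_s: 11.7
eef_pos: [0.4714, -0.1643, 0.2869]
eef_rot: [-0.0, 1.0, -0.001, -0.0]
wrist_force: [-1.6, 0.7, -4.2]
opening: 0.242
```

Emit:
move_arm:
  moves:
    - {"gripper": 0,"x": 0,"y": 0,"z": 0.1,"roll": 0}
    - {"gripper": 0,"x": 0,"y": 0,"z": 0,"roll": 0}

```text
time_s: 11.95
eef_pos: [0.4716, -0.1645, 0.2864]
eef_rot: [0.0, 1.0, -0.001, 0.0]
wrist_force: [-0.8, -0.5, -2.1]
opening: 0.241
```

Emit:
move_arm:
  moves:
    - {"gripper": 0,"x": 0,"y": 0,"z": 0.05,"roll": 0}
    - {"gripper": 0,"x": 0,"y": 0,"z": 0,"roll": 0}

```text
time_s: 12.2
eef_pos: [0.4717, -0.1647, 0.2861]
eef_rot: [0.0, 1.0, -0.001, 0.0]
wrist_force: [-1.7, -0.7, 0.3]
opening: 0.242
```

Emit:
move_arm:
  moves:
    - {"gripper": 0,"x": 0,"y": 0,"z": 0.1,"roll": 0}
    - {"gripper": 0,"x": 0,"y": 0,"z": 0,"roll": 0}

```text
time_s: 12.45
eef_pos: [0.4719, -0.165, 0.2856]
eef_rot: [0.001, 1.0, -0.001, 0.001]
wrist_force: [-3.3, -1.6, 6.5]
opening: 0.24
```

Emit:
move_arm:
  moves:
    - {"gripper": 0,"x": 0,"y": 0,"z": 0.05,"roll": 0}
    - {"gripper": 0,"x": 0,"y": 0,"z": 0,"roll": 0}

```text
time_s: 12.7
eef_pos: [0.4719, -0.1651, 0.2854]
eef_rot: [0.001, 1.0, -0.001, 0.001]
wrist_force: [-4.0, -2.9, 7.3]
opening: 0.241
```

Emit:
move_arm:
  moves:
    - {"gripper": 0,"x": 0,"y": 0,"z": 0.05,"roll": 0}
    - {"gripper": 0,"x": 0,"y": 0,"z": 0,"roll": 0}

```text
time_s: 12.95
eef_pos: [0.4721, -0.1652, 0.285]
eef_rot: [0.001, 1.0, -0.001, 0.001]
wrist_force: [-2.4, -3.0, 6.7]
opening: 0.239
```

Emit:
move_arm:
  moves:
    - {"gripper": 0,"x": 0,"y": 0,"z": 0.05,"roll": 0}
    - {"gripper": 0,"x": 0,"y": 0,"z": 0,"roll": 0}

```text
time_s: 13.2
eef_pos: [0.4722, -0.1654, 0.2847]
eef_rot: [0.001, 1.0, -0.001, 0.001]
wrist_force: [-3.4, -4.1, 8.6]
opening: 0.244
```

Force levels off near 13 N, so the post is turning in the pads. Continue.

Emit:
move_arm:
  moves:
    - {"gripper": 0,"x": 0,"y": 0,"z": 0.1,"roll": 0}
    - {"gripper": 0,"x": 0,"y": 0,"z": 0,"roll": 0}

```text
time_s: 13.45
eef_pos: [0.4724, -0.1656, 0.284]
eef_rot: [0.002, 1.0, -0.001, 0.002]
wrist_force: [-2.6, -4.0, 7.7]
opening: 0.242
```

Emit:
move_arm:
  moves:
    - {"gripper": 0,"x": 0,"y": 0,"z": 0.1,"roll": 0}
    - {"gripper": 0,"x": 0,"y": 0,"z": 0.1,"roll": 0}
    - {"gripper": 0,"x": 0,"y": 0,"z": 0,"roll": 0}

```text
time_s: 13.82
eef_pos: [0.4727, -0.1658, 0.2823]
eef_rot: [0.002, 1.0, -0.001, 0.002]
wrist_force: [-1.2, -4.9, 9.3]
opening: 0.239
```

Emit:
move_arm:
  moves:
    - {"gripper": 0,"x": 0,"y": 0.2,"z": 0.1,"roll": 0}
    - {"gripper": 0,"x": 0,"y": 0.2,"z": 0.15,"roll": 0}
    - {"gripper": 0,"x": 0,"y": 0,"z": 0,"roll": 0}

```text
time_s: 14.2
eef_pos: [0.4726, -0.1694, 0.2792]
eef_rot: [0.001, 1.0, -0.001, 0.002]
wrist_force: [-0.1, -3.6, 5.6]
opening: 0.238
```

Emit:
move_arm:
  moves:
    - {"gripper": 0,"x": 0,"y": 0.15,"z": 0.15,"roll": 0}
    - {"gripper": 0,"x": 0,"y": 0.15,"z": 0.15,"roll": 0}
    - {"gripper": 0,"x": 0,"y": 0,"z": 0,"roll": 0}

```text
time_s: 14.58
eef_pos: [0.4726, -0.1725, 0.2762]
eef_rot: [0.001, 1.0, -0.001, 0.002]
wrist_force: [0.5, -3.9, 5.1]
opening: 0.24
```

Run:
```python
from h import *
c,o=cam('side');w,_=wcam()
a=c['img'][110:210,320:440]
cv2.imwrite('pics/m4.png',np.hstack([cv2.resize(w['img'],(400,250)),cv2.resize(a,(400,333),interpolation=2)[:250]])[:,:,::-1])
print(o['eef_pos'],yaw(o)[0],o['wrist_force'],o['torque'],o['opening'],o['time_s'])
```

```text
[ 0.47256435 -0.17246367  0.27616777] -0.13643353929704882 [ 0.52306241 -3.87357577  5.10104098] [-0.06156214 -0.00162152 -0.06192679] 0.2399868090519864 14.575
```

View pics/m4.png

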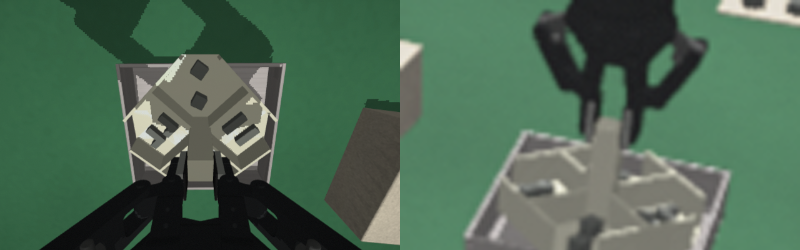

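The tilt works (about 8° now; the geometry agrees to 1 mm). I continue to about 12°, then advance to the far inner wall to use it as a stop.

Emit:
move_arm:
  moves:
    - {"gripper": 0,"x": 0,"y": 0.05,"z": 0.2,"roll": 0}
    - {"gripper": 0,"x": 0,"y": 0.05,"z": 0.2,"roll": 0}
    - {"gripper": 0,"x": 0,"y": 0.05,"z": 0.15,"roll": 0}
    - {"gripper": 0,"x": 0,"y": 0,"z": 0,"roll": 0}

```text
time_s: 15.18
eef_pos: [0.4729, -0.1752, 0.2717]
eef_rot: [0.003, 1.0, -0.001, 0.003]
wrist_force: [-1.5, -7.1, 9.9]
opening: 0.239
```

Emit:
move_arm:
  moves:
    - {"gripper": 0,"x": 0,"y": 0.3,"z": -0.1,"roll": 0}
    - {"gripper": 0,"x": 0,"y": 0.3,"z": -0.1,"roll": 0}
    - {"gripper": 0,"x": 0,"y": 0.2,"z": -0.1,"roll": 0}
    - {"gripper": 0,"x": 0,"y": 0,"z": 0,"roll": 0}

```text
time_s: 15.68
eef_pos: [0.4711, -0.1803, 0.2714]
eef_rot: [-0.001, 1.0, -0.001, -0.001]
wrist_force: [0.5, 3.5, -3.1]
opening: 0.24
```

Emit:
move_arm:
  moves:
    - {"gripper": 0,"x": 0,"y": 0.1,"z": 0,"roll": 0}
    - {"gripper": 0,"x": 0,"y": 0.1,"z": 0,"roll": 0}
    - {"gripper": 0,"x": 0,"y": 0,"z": 0,"roll": 0}

```text
time_s: 16.05
eef_pos: [0.4712, -0.1813, 0.2714]
eef_rot: [-0.002, 1.0, -0.001, -0.001]
wrist_force: [1.9, 9.7, 0.8]
opening: 0.239
```

Emit:
move_arm:
  moves:
    - {"gripper": 0,"x": 0,"y": 0.1,"z": -0.1,"roll": 0}
    - {"gripper": 0,"x": 0,"y": 0.15,"z": -0.1,"roll": 0}
    - {"gripper": 0,"x": 0,"y": 0,"z": 0,"roll": 0}

```text
time_s: 16.42
eef_pos: [0.4708, -0.1831, 0.273]
eef_rot: [-0.003, 1.0, -0.001, -0.002]
wrist_force: [0.6, 12.6, 1.6]
opening: 0.239
```

Emit:
move_arm:
  moves:
    - {"gripper": 0,"x": 0,"y": 0.15,"z": -0.1,"roll": 0}
    - {"gripper": 0,"x": 0,"y": 0.15,"z": -0.1,"roll": 0}
    - {"gripper": 0,"x": 0,"y": 0,"z": 0,"roll": 0}

```text
time_s: 16.8
eef_pos: [0.4707, -0.186, 0.2749]
eef_rot: [-0.003, 1.0, -0.001, -0.002]
wrist_force: [0.5, 13.3, 0.7]
opening: 0.241
```

Emit:
move_arm:
  moves:
    - {"gripper": 0,"x": 0,"y": 0.2,"z": -0.13,"roll": 0}
    - {"gripper": 0,"x": 0,"y": 0.2,"z": -0.13,"roll": 0}
    - {"gripper": 0,"x": 0,"y": 0.2,"z": -0.12,"roll": 0}
    - {"gripper": 0,"x": 0,"y": 0,"z": 0,"roll": 0}

```text
time_s: 17.3
eef_pos: [0.4706, -0.1921, 0.2787]
eef_rot: [-0.003, 1.0, -0.001, -0.002]
wrist_force: [-0.8, 12.8, 1.1]
opening: 0.243
```

Emit:
move_arm:
  moves:
    - {"gripper": 0,"x": 0,"y": 0.2,"z": -0.1,"roll": 0}
    - {"gripper": 0,"x": 0,"y": 0.2,"z": -0.1,"roll": 0}
    - {"gripper": 0,"x": 0,"y": 0.2,"z": -0.1,"roll": 0}
    - {"gripper": 0,"x": 0,"y": 0,"z": 0,"roll": 0}

```text
time_s: 17.8
eef_pos: [0.4707, -0.1985, 0.2816]
eef_rot: [-0.003, 1.0, -0.001, -0.002]
wrist_force: [0.5, 8.4, -2.7]
opening: 0.239
```

Run:
```python
from h import *
c,o=cam('side');w,_=wcam();t,_=cam('top')
cv2.imwrite('pics/m5.png',np.hstack([cv2.resize(w['img'],(400,250)),cv2.resize(t['img'][190:285,355:450],(250,250),interpolation=2)])[:,:,::-1])
print(o['eef_pos'],yaw(o)[0],o['wrist_force'],o['torque'],o['opening'],o['time_s'])
```

```text
[ 0.47070162 -0.19852268  0.28164573] -0.07299928222167368 [ 0.46634324  8.44406048 -2.6503257 ] [ 1.89571725 -0.06509617 -0.08118471] 0.23914050359701797 17.8
```

View pics/m5.png

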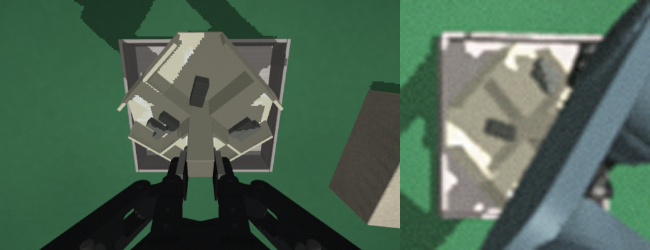

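Emit:
move_arm:
  moves:
    - {"gripper": 0,"x": 0,"y": 0.3,"z": -0.13,"roll": 0}
    - {"gripper": 0,"x": 0,"y": 0.3,"z": -0.13,"roll": 0}
    - {"gripper": 0,"x": 0,"y": 0.3,"z": -0.12,"roll": 0}
    - {"gripper": 0,"x": 0,"y": 0,"z": 0,"roll": 0}

```text
time_s: 18.45
eef_pos: [0.4706, -0.2078, 0.2852]
eef_rot: [-0.003, 1.0, -0.001, -0.002]
wrist_force: [-0.1, 8.4, -3.7]
opening: 0.239
```

Emit:
move_arm:
  moves:
    - {"gripper": 0,"x": 0,"y": 0.3,"z": -0.1,"roll": 0}
    - {"gripper": 0,"x": 0,"y": 0.3,"z": -0.1,"roll": 0}
    - {"gripper": 0,"x": 0,"y": 0.3,"z": -0.1,"roll": 0}
    - {"gripper": 0,"x": 0,"y": 0,"z": 0,"roll": 0}

```text
time_s: 18.95
eef_pos: [0.4706, -0.2169, 0.2882]
eef_rot: [-0.003, 1.0, -0.001, -0.002]
wrist_force: [0.1, 6.6, -3.8]
opening: 0.237
```

Emit:
move_arm:
  moves:
    - {"gripper": 0,"x": 0,"y": 0.3,"z": -0.07,"roll": 0}
    - {"gripper": 0,"x": 0,"y": 0.3,"z": -0.07,"roll": 0}
    - {"gripper": 0,"x": 0,"y": 0.3,"z": -0.07,"roll": 0}
    - {"gripper": 0,"x": 0,"y": 0,"z": 0,"roll": 0}

```text
time_s: 19.45
eef_pos: [0.4707, -0.2259, 0.2904]
eef_rot: [-0.003, 1.0, -0.001, -0.002]
wrist_force: [0.6, 8.3, -2.2]
opening: 0.237
```

Emit:
move_arm:
  moves:
    - {"gripper": 0,"x": 0,"y": 0.3,"z": -0.05,"roll": 0}
    - {"gripper": 0,"x": 0,"y": 0.3,"z": -0.05,"roll": 0}
    - {"gripper": 0,"x": 0,"y": 0.2,"z": -0.04,"roll": 0}
    - {"gripper": 0,"x": 0,"y": 0,"z": 0,"roll": 0}

```text
time_s: 19.95
eef_pos: [0.4706, -0.2338, 0.2917]
eef_rot: [-0.003, 1.0, -0.001, -0.002]
wrist_force: [-0.2, 7.0, -2.7]
opening: 0.24
```

Emit:
move_arm:
  moves:
    - {"gripper": 0,"x": 0,"y": -0.5,"z": -0.2,"roll": 0}
    - {"gripper": 0,"x": 0,"y": -1,"z": -0.2,"roll": 0}
    - {"gripper": 0,"x": 0,"y": -1,"z": 0,"roll": 0}
    - {"gripper": 0,"x": 0,"y": -1,"z": 0,"roll": 0}
    - {"gripper": 0,"x": 0,"y": 0,"z": 0,"roll": 0}

```text
time_s: 20.58
eef_pos: [0.4715, -0.1997, 0.2973]
eef_rot: [0.0, 1.0, -0.0, -0.0]
wrist_force: [-0.1, 0.1, -4.0]
opening: 0.239
```

Emit:
move_arm:
  moves:
    - {"gripper": 0,"x": 0,"y": 0,"z": 0,"roll": 0}
    - {"gripper": 0,"x": 0,"y": 0,"z": 0,"roll": 0}

```text
time_s: 20.82
eef_pos: [0.4715, -0.2008, 0.2974]
eef_rot: [0.0, 1.0, -0.001, 0.0]
wrist_force: [-0.0, -0.1, -2.9]
opening: 0.24
```

Run:
```python
from h import *
c,o=cam('side');w,_=wcam();t,_=cam('top')
cv2.imwrite('pics/m6.png',np.hstack([cv2.resize(w['img'][40:320,160:480],(340,300),interpolation=2),cv2.resize(c['img'][100:220,320:440],(300,300),interpolation=2)])[:,:,::-1])
print(o['eef_pos'],yaw(o)[0],o['wrist_force'],o['torque'],o['opening'],o['time_s'])
```

```text
[ 0.47151629 -0.20077318  0.29736957] -0.11420924677359746 [-0.0054404  -0.08414461 -2.87258959] [-0.21100501  0.03220737  0.01907251] 0.23978272587186025 20.825
```

View pics/m6.png

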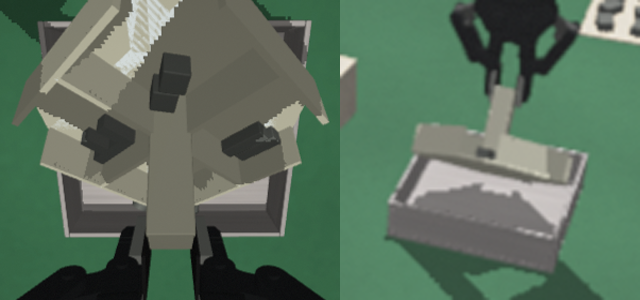

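Tilt is near 39° and cubes, bars and elbows are all still in their quarters. A short shake, then back off with the lip still over the pan so the discs can be counted.

Emit:
move_arm:
  moves:
    - {"gripper": 0,"x": 0,"y": 1,"z": 0,"roll": 0}
    - {"gripper": 0,"x": 0,"y": -1,"z": 0,"roll": 0}
    - {"gripper": 0,"x": 0,"y": 1,"z": 0,"roll": 0}
    - {"gripper": 0,"x": 0,"y": -1,"z": 0,"roll": 0}
    - {"gripper": 0,"x": 0,"y": 0,"z": -0.6,"roll": 0}

```text
time_s: 21.6
eef_pos: [0.4711, -0.1996, 0.3029]
eef_rot: [-0.001, 1.0, -0.001, -0.001]
wrist_force: [0.8, 0.7, -3.5]
opening: 0.237
```

Emit:
move_arm:
  moves:
    - {"gripper": 0,"x": 0,"y": -0.9,"z": -0.6,"roll": 0}
    - {"gripper": 0,"x": 0,"y": -2,"z": -0.6,"roll": 0}
    - {"gripper": 0,"x": 0,"y": -2,"z": 0,"roll": 0}
    - {"gripper": 0,"x": 0,"y": -2,"z": 0,"roll": 0}
    - {"gripper": 0,"x": 0,"y": -1.5,"z": 0,"roll": 0}

```text
time_s: 22.22
eef_pos: [0.4714, -0.1146, 0.315]
eef_rot: [-0.0, 1.0, -0.0, -0.0]
wrist_force: [0.3, -1.0, -2.8]
opening: 0.238
```

Emit:
move_arm:
  moves:
    - {"gripper": 0,"x": 0,"y": -0.5,"z": 0,"roll": 0}
    - {"gripper": 0,"x": 0,"y": 0,"z": 0,"roll": 0}

```text
time_s: 22.48
eef_pos: [0.4717, -0.1112, 0.3153]
eef_rot: [0.0, 1.0, -0.0, 0.0]
wrist_force: [0.4, 0.5, -3.4]
opening: 0.237
```

Run:
```python
from h import *
c,o=cam('side','s7');t,_=cam('top','t7');w,_=wcam('w7')
print(o['eef_pos'],o['wrist_force'],o['time_s'])
for n,k in(('side',c),('top',t),('wrist',w)):
    poly=np.array([proj(k,[.472+a*.084,-.172+b*.074,.008]) for a,b in((-1,-1),(1,-1),(1,1),(-1,1))],int)
    m=np.zeros((400,640),np.uint8);cv2.fillPoly(m,[poly],1)
    g=cv2.cvtColor(k['img'],cv2.COLOR_RGB2GRAY);g[m==0]=255
    for th in(60,90,115):
      N,L,S,C=cv2.connectedComponentsWithStats((g<th).astype(np.uint8))
      print(n,th,[(C[i].round().tolist(),int(S[i,4]),ray(k,*C[i],.012)[:2].round(3).tolist()) for i in range(1,N) if S[i,4]>8])
```

```text
[ 0.4717151  -0.11119684  0.31526732] [ 0.38384536  0.47537798 -3.44474346] 22.475
side 60 []
side 90 [([381.0, 166.0], 13, [0.486, -0.235]), ([387.0, 167.0], 18, [0.467, -0.238]), ([394.0, 170.0], 11, [0.446, -0.23]), ([368.0, 176.0], 28, [0.507, -0.178])]
side 115 [([362.0, 162.0], 26, [0.541, -0.238]), ([394.0, 168.0], 130, [0.447, -0.237]), ([368.0, 176.0], 41, [0.507, -0.178]), ([366.0, 180.0], 50, [0.506, -0.156]), ([374.0, 193.0], 528, [0.471, -0.111])]
top 60 [([377.0, 222.0], 114, [0.513, -0.111]), ([391.0, 249.0], 189, [0.444, -0.149]), ([426.0, 267.0], 20, [0.398, -0.241])]
top 90 [([378.0, 221.0], 256, [0.517, -0.114]), ([400.0, 248.0], 577, [0.447, -0.173])]
top 115 [([378.0, 221.0], 315, [0.516, -0.114]), ([403.0, 244.0], 991, [0.458, -0.181])]
wrist 60 [([260.0, 180.0], 508, [0.413, -0.103]), ([387.0, 180.0], 508, [0.536, -0.103]), ([359.0, 282.0], 1454, [0.514, -0.22]), ([280.0, 283.0], 1441, [0.427, -0.22]), ([317.0, 297.0], 78, [0.467, -0.239])]
wrist 90 [([260.0, 180.0], 570, [0.413, -0.103]), ([387.0, 180.0], 569, [0.536, -0.104]), ([316.0, 278.0], 4124, [0.467, -0.214])]
wrist 115 [([322.0, 230.0], 12950, [0.473, -0.157])]
```

Run:
```python
import cv2,numpy as np
a=cv2.imread('pics/s7.png')[140:215,330:430];b=cv2.imread('pics/w7.png')[120:340,200:440]
cv2.imwrite('pics/m7.png',np.hstack([cv2.resize(a,(440,330),interpolation=2),cv2.resize(b,(360,330),interpolation=2)]))
```

```text
(no output)
```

View pics/m7.png

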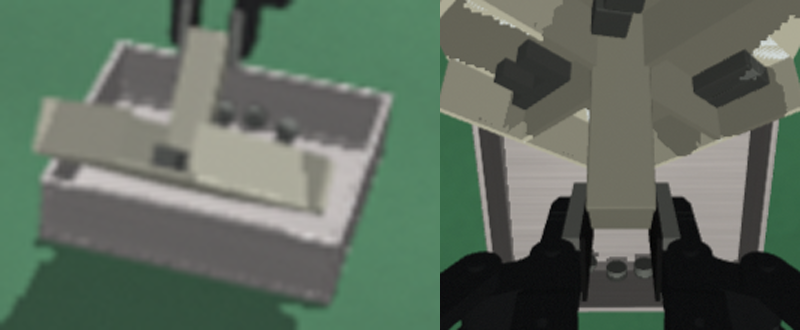

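The side view shows the three discs lying in the pan by the far wall, at (225,112), (253,118) and (287,127). The dark spot at (170,155) is a cube in the tray. Next I level the tray by resting its lip on the near rim and moving back and down along the matching arc.

Emit:
move_arm:
  moves:
    - {"gripper": 0,"x": 0,"y": -1,"z": 0,"roll": 0}
    - {"gripper": 0,"x": 0,"y": -1,"z": 0,"roll": 0}
    - {"gripper": 0,"x": 0,"y": 0,"z": 0.15,"roll": 0}
    - {"gripper": 0,"x": 0,"y": 0,"z": 0,"roll": 0}

```text
time_s: 23.12
eef_pos: [0.472, -0.0916, 0.3145]
eef_rot: [0.001, 1.0, -0.001, 0.001]
wrist_force: [0.6, -1.6, 2.3]
opening: 0.243
```

Emit:
move_arm:
  moves:
    - {"gripper": 0,"x": 0,"y": -0.15,"z": 0.1,"roll": 0}
    - {"gripper": 0,"x": 0,"y": -0.15,"z": 0.1,"roll": 0}
    - {"gripper": 0,"x": 0,"y": 0,"z": 0,"roll": 0}

```text
time_s: 23.5
eef_pos: [0.472, -0.0886, 0.3122]
eef_rot: [0.0, 1.0, -0.001, 0.001]
wrist_force: [0.6, -2.2, 4.2]
opening: 0.238
```

Emit:
move_arm:
  moves:
    - {"gripper": 0,"x": 0,"y": -0.2,"z": 0.05,"roll": 0}
    - {"gripper": 0,"x": 0,"y": -0.2,"z": 0.05,"roll": 0}
    - {"gripper": 0,"x": 0,"y": 0,"z": 0,"roll": 0}

```text
time_s: 23.88
eef_pos: [0.4718, -0.0843, 0.3109]
eef_rot: [0.0, 1.0, -0.001, 0.0]
wrist_force: [1.1, -1.5, 4.1]
opening: 0.237
```

Emit:
move_arm:
  moves:
    - {"gripper": 0,"x": 0,"y": -0.3,"z": 0.05,"roll": 0}
    - {"gripper": 0,"x": 0,"y": -0.3,"z": 0.05,"roll": 0}
    - {"gripper": 0,"x": 0,"y": -0.3,"z": 0.07,"roll": 0}
    - {"gripper": 0,"x": 0,"y": -0.3,"z": 0.08,"roll": 0}
    - {"gripper": 0,"x": 0,"y": 0,"z": 0,"roll": 0}

```text
time_s: 24.5
eef_pos: [0.4715, -0.0721, 0.3079]
eef_rot: [-0.0, 1.0, -0.001, -0.0]
wrist_force: [-0.7, -1.0, 3.0]
opening: 0.238
```

Emit:
move_arm:
  moves:
    - {"gripper": 0,"x": 0,"y": -0.3,"z": 0.09,"roll": 0}
    - {"gripper": 0,"x": 0,"y": -0.3,"z": 0.1,"roll": 0}
    - {"gripper": 0,"x": 0,"y": -0.3,"z": 0.11,"roll": 0}
    - {"gripper": 0,"x": 0,"y": -0.3,"z": 0.12,"roll": 0}
    - {"gripper": 0,"x": 0,"y": 0,"z": 0,"roll": 0}

```text
time_s: 25.12
eef_pos: [0.4717, -0.0601, 0.304]
eef_rot: [-0.0, 1.0, -0.001, -0.0]
wrist_force: [-0.0, -1.6, 3.6]
opening: 0.237
```

Emit:
move_arm:
  moves:
    - {"gripper": 0,"x": 0,"y": -0.3,"z": 0.12,"roll": 0}
    - {"gripper": 0,"x": 0,"y": -0.3,"z": 0.13,"roll": 0}
    - {"gripper": 0,"x": 0,"y": -0.3,"z": 0.15,"roll": 0}
    - {"gripper": 0,"x": 0,"y": -0.3,"z": 0.16,"roll": 0}
    - {"gripper": 0,"x": 0,"y": 0,"z": 0,"roll": 0}

```text
time_s: 25.75
eef_pos: [0.4718, -0.0481, 0.2985]
eef_rot: [-0.0, 1.0, -0.001, 0.0]
wrist_force: [-0.7, -0.3, 5.8]
opening: 0.239
```

Emit:
move_arm:
  moves:
    - {"gripper": 0,"x": 0,"y": -0.3,"z": 0.16,"roll": 0}
    - {"gripper": 0,"x": 0,"y": -0.3,"z": 0.17,"roll": 0}
    - {"gripper": 0,"x": 0,"y": -0.3,"z": 0.18,"roll": 0}
    - {"gripper": 0,"x": 0,"y": -0.3,"z": 0.19,"roll": 0}
    - {"gripper": 0,"x": 0,"y": 0,"z": 0,"roll": 0}

```text
time_s: 26.38
eef_pos: [0.4718, -0.0361, 0.2915]
eef_rot: [-0.0, 1.0, -0.001, 0.0]
wrist_force: [-0.2, -0.2, 5.6]
opening: 0.242
```

Emit:
move_arm:
  moves:
    - {"gripper": 0,"x": 0,"y": -0.1,"z": 0.18,"roll": 0}
    - {"gripper": 0,"x": 0,"y": -0.1,"z": 0.18,"roll": 0}
    - {"gripper": 0,"x": 0,"y": -0.1,"z": 0.18,"roll": 0}
    - {"gripper": 0,"x": 0,"y": 0,"z": 0,"roll": 0}

```text
time_s: 26.88
eef_pos: [0.4723, -0.0325, 0.2872]
eef_rot: [-0.001, 1.0, -0.001, 0.001]
wrist_force: [-1.1, 6.3, 13.3]
opening: 0.239
```

Emit:
move_arm:
  moves:
    - {"gripper": 0,"x": 0,"y": 0,"z": -1,"roll": 0}
    - {"gripper": 0,"x": 0.2,"y": -0.6,"z": -1,"roll": 0}
    - {"gripper": 0,"x": 0.4,"y": -1.3,"z": 0,"roll": 0}
    - {"gripper": 0,"x": 0.5,"y": -2,"z": 0,"roll": 0}
    - {"gripper": 0,"x": 0.5,"y": -2,"z": 0,"roll": 0}

```text
time_s: 27.5
eef_pos: [0.4878, 0.0268, 0.3055]
eef_rot: [-0.0, 1.0, -0.001, -0.001]
wrist_force: [0.1, 0.6, -3.7]
opening: 0.241
```

Emit:
move_arm:
  moves:
    - {"gripper": 0,"x": 0.5,"y": -2,"z": 0,"roll": 0}
    - {"gripper": 0,"x": 0.5,"y": -2,"z": 0,"roll": 0}
    - {"gripper": 0,"x": 0.5,"y": -2,"z": 0,"roll": 0}
    - {"gripper": 0,"x": 0.5,"y": -2,"z": 0,"roll": 0}
    - {"gripper": 0,"x": 0.4,"y": -1.6,"z": 0,"roll": 0}

```text
time_s: 28.12
eef_pos: [0.5118, 0.123, 0.3054]
eef_rot: [-0.0, 1.0, -0.0, -0.001]
wrist_force: [-0.8, -0.0, -3.4]
opening: 0.239
```

Emit:
move_arm:
  moves:
    - {"gripper": 0,"x": 0.3,"y": -1.2,"z": 0,"roll": 0}
    - {"gripper": 0,"x": 0,"y": -0.6,"z": 0.5,"roll": 0}
    - {"gripper": 0,"x": 0,"y": 0,"z": 1,"roll": 0}
    - {"gripper": 0,"x": 0,"y": 0,"z": 1,"roll": 0}
    - {"gripper": 0,"x": 0,"y": 0,"z": 0,"roll": 0}

```text
time_s: 28.75
eef_pos: [0.5144, 0.1389, 0.2796]
eef_rot: [0.0, 1.0, -0.001, -0.001]
wrist_force: [-0.4, 0.6, -4.3]
opening: 0.237
```

Run:
```python
from h import *
c,o=cam('side','s8');w,_=wcam('w8')
print(o['eef_pos'],o['wrist_force'],o['time_s'])
# tilt: wrist-view corners by mask of tray vs green/black
hsv=cv2.cvtColor(w['img'],cv2.COLOR_RGB2HSV)
print('proj pad centre',proj(w,[.5156,.1405,.003]))
```

```text
[0.51442416 0.13894498 0.27958451] [-0.43846781  0.64663457 -4.33877018] 28.75
proj pad centre (np.float64(322.1859316837948), np.float64(195.43219817653417))
```

Emit:
move_arm:
  moves:
    - {"gripper": 0,"x": 0,"y": 0,"z": 1,"roll": 0}
    - {"gripper": 0,"x": 0,"y": 0,"z": 1,"roll": 0}
    - {"gripper": 0,"x": 0,"y": 0,"z": 0.7,"roll": 0}
    - {"gripper": 0,"x": 0,"y": 0,"z": 0.5,"roll": 0}
    - {"gripper": 0,"x": 0,"y": 0,"z": 0,"roll": 0}

```text
time_s: 29.48
eef_pos: [0.5149, 0.1395, 0.2486]
eef_rot: [0.0, 1.0, -0.001, -0.001]
wrist_force: [0.2, 0.2, -4.3]
opening: 0.239
```

Emit:
move_arm:
  moves:
    - {"gripper": 0,"x": 0,"y": 0,"z": 0.1,"roll": 0}
    - {"gripper": 0,"x": 0,"y": 0,"z": 0,"roll": 0}

```text
time_s: 29.72
eef_pos: [0.5152, 0.1395, 0.2484]
eef_rot: [-0.0, 1.0, -0.001, 0.0]
wrist_force: [-0.0, -0.2, -3.8]
opening: 0.242
```

Emit:
move_arm:
  moves:
    - {"gripper": 0,"x": 0,"y": 0,"z": 0.1,"roll": 0}
    - {"gripper": 0,"x": 0,"y": 0,"z": 0,"roll": 0}

```text
time_s: 29.98
eef_pos: [0.515, 0.1395, 0.2471]
eef_rot: [-0.0, 1.0, -0.001, 0.0]
wrist_force: [-0.4, 0.8, -4.3]
opening: 0.239
```

Emit:
move_arm:
  moves:
    - {"gripper": 0,"x": 0,"y": 0,"z": 0.15,"roll": 0}
    - {"gripper": 0,"x": 0,"y": 0,"z": 0,"roll": 0}

```text
time_s: 30.22
eef_pos: [0.5153, 0.1395, 0.2461]
eef_rot: [-0.0, 1.0, -0.001, 0.0]
wrist_force: [-0.1, 1.3, 1.7]
opening: 0.244
```

Emit:
move_arm:
  moves:
    - {"gripper": 0,"x": 0,"y": 0,"z": 0.15,"roll": 0}
    - {"gripper": 0,"x": 0,"y": 0,"z": 0,"roll": 0}

```text
time_s: 30.48
eef_pos: [0.5156, 0.1398, 0.2452]
eef_rot: [-0.0, 1.0, -0.001, 0.001]
wrist_force: [-2.5, 3.8, 6.7]
opening: 0.236
```

Emit:
move_arm:
  moves:
    - {"gripper": 0,"x": 0,"y": 0,"z": 0.1,"roll": 0}
    - {"gripper": 0,"x": 0,"y": 0,"z": 0,"roll": 0}

```text
time_s: 30.72
eef_pos: [0.5157, 0.1399, 0.2449]
eef_rot: [-0.0, 1.0, -0.001, 0.001]
wrist_force: [-4.1, 3.6, 11.2]
opening: 0.239
```

Emit:
move_arm:
  moves:
    - {"gripper": 60,"x": 0,"y": 0,"z": 0,"roll": 0}
    - {"gripper": 60,"x": 0,"y": 0,"z": 0,"roll": 0}
    - {"gripper": 60,"x": 0,"y": 0,"z": 0,"roll": 0}
    - {"gripper": 60,"x": 0,"y": 0,"z": 0,"roll": 0}

```text
time_s: 31.22
eef_pos: [0.515, 0.1394, 0.2429]
eef_rot: [0.0, 1.0, -0.001, -0.0]
wrist_force: [-0.4, 0.1, -0.6]
opening: 0.601
```

Emit:
move_arm:
  moves:
    - {"gripper": 60,"x": 0,"y": 0,"z": -1,"roll": 0}
    - {"gripper": 60,"x": 0,"y": 0,"z": -4,"roll": 0}
    - {"gripper": 60,"x": 0,"y": 0,"z": -5,"roll": 0}
    - {"gripper": 60,"x": 0,"y": 0,"z": -5,"roll": 0}
    - {"gripper": 60,"x": 0,"y": 0,"z": 0,"roll": 0}

```text
time_s: 31.85
eef_pos: [0.5164, 0.1396, 0.3989]
eef_rot: [-0.0, 1.0, -0.001, 0.005]
wrist_force: [0.8, 0.7, -0.4]
opening: 0.596
```

Run:
```python
from h import *
w,o=wcam('w9');t,_=cam('top','t9');s,_=cam('side','s9')
print(o['eef_pos'],o['wrist_force'],o['time_s'])
P=np.array([ray(w,*q,.006) for q in [(320,200)]])
hsv=cv2.cvtColor(w['img'],cv2.COLOR_RGB2HSV)
# tray silhouette: non-green, non-black, bounded region round expected centre
ok=((hsv[...,2]>70)&((hsv[...,0]<50)|(hsv[...,0]>90)|(hsv[...,1]<70))).astype(np.uint8)
m=np.zeros_like(ok);cx,cy=map(int,proj(w,[.515,.14,.03]));m[max(cy-85,0):cy+85,cx-85:cx+85]=ok[max(cy-85,0):cy+85,cx-85:cx+85]
k=max(cv2.findContours(m,0,2)[0],key=cv2.contourArea)[:,0]
print('bbox',k.min(0),k.max(0))
u=(k[:,0].min()+k[:,0].max())/2
a=ray(w,u,k[:,1].min(),.033);b=ray(w,u,k[:,1].max()+1,.033);l=ray(w,k[:,0].min(),(k[k[:,0].argmin(),1]),.033);r=ray(w,k[:,0].max()+1,k[k[:,0].argmax(),1],.033)
print('ends',a,b,'mid',(a+b)/2,'len',np.linalg.norm(a-b),'sides',l,r,np.linalg.norm(l-r))
# dark pieces in tray, wrist view, in tray axes (diag along -Y => x_tray at yaw -135deg)
g=cv2.cvtColor(w['img'],cv2.COLOR_RGB2GRAY);hull=np.zeros_like(g);cv2.fillConvexPoly(hull,cv2.convexHull(k),1)
c0=((a+b)/2)[:2]
for th in(70,95):
  q=((g<th)&(hull>0)).astype(np.uint8);N,L,S,C=cv2.connectedComponentsWithStats(q)
  for i in range(1,N):
    if S[i,4]>40:
      d=ray(w,*C[i],.013)[:2]-c0;ang=np.radians(-135);print(th,C[i].round(),int(S[i,4]),'tray xy mm',(1e3*np.array([d@[np.cos(ang),np.sin(ang)],d@[-np.sin(ang),np.cos(ang)]])).round())
for n,kx in(('side',s),('top',t)):
    poly=np.array([proj(kx,[.472+x*.084,-.172+y*.074,.008]) for x,y in((-1,-1),(1,-1),(1,1),(-1,1))],int)
    mm=np.zeros((400,640),np.uint8);cv2.fillPoly(mm,[poly],1);gg=cv2.cvtColor(kx['img'],cv2.COLOR_RGB2GRAY);gg[mm==0]=255
    for th in(95,125):
      N,L,S,C=cv2.connectedComponentsWithStats((gg<th).astype(np.uint8))
      print(n,th,[(int(S[i,4]),ray(kx,*C[i],.012)[:2].round(3).tolist()) for i in range(1,N) if S[i,4]>6])
```

```text
[0.51636237 0.13959689 0.39889049] [ 0.80309334  0.69946664 -0.38592612] 31.85
bbox [248 100] [385 233]
ends [0.51565276 0.2222503  0.033     ] [0.51467142 0.06059075 0.033     ] mid [0.51516209 0.14142052 0.033     ] len 0.16166252920751975 sides [0.43587332 0.16197463 0.033     ] [0.59629684 0.16022382 0.033     ] 0.16043306807152077
70 [316. 149.] 126 tray xy mm [-17. -17.]
70 [251. 172.] 122 tray xy mm [ 61. -55.]
70 [382. 168.] 101 tray xy mm [-58.  58.]
70 [322. 227.] 93 tray xy mm [52. 61.]
95 [325. 102.] 41 tray xy mm [-63. -49.]
95 [322. 152.] 566 tray xy mm [-20. -10.]
95 [251. 171.] 140 tray xy mm [ 60. -55.]
95 [368. 185.] 367 tray xy mm [-31.  62.]
95 [288. 190.] 151 tray xy mm [46. -6.]
95 [332. 222.] 275 tray xy mm [37. 65.]
side 95 [(98, [0.455, -0.237]), (449, [0.468, -0.109])]
side 125 [(217, [0.47, -0.236]), (500, [0.47, -0.11])]
top 95 []
top 125 [(12, [0.487, -0.239]), (18, [0.465, -0.242]), (8, [0.444, -0.233])]
```

```bash
python3 -c "
from bench import ctrl
print(ctrl.hand_in())"
```

```text
the job is handed in; nothing more can be done
None
```

I emptied the three discs into the wash pan, stood the organiser back on its pad, released it and handed the job in at about 32 s. No verdict is reported.

**How I tipped it:** the moves cannot tilt the tool. I gripped the post across the discs' diagonal and rested the lip on the near rim with about 4 to 10 N for over 0.2 s. I then pivoted the tray in the pads to about 39°. First I pressed its rear (cubes) corner lightly on the near rim, then I held the lip against the far inner wall. The largest force on the pan was about 19 N, estimated from wrist readings at the end of each call. I levelled the tray again by resting the lip on the near rim.

**Last checks:**
- **Discs:** the top camera shows three in the pan near the far wall, at about (0.487, −0.239), (0.465, −0.242) and (0.444, −0.233) m. The last side picture also showed all three there.
- **Organiser:** its centre is at about (0.515, 0.141) m, within 2 mm of the measured pad centre. Its apparent spans of 162 and 160 mm, with 160 mm expected, show it is level. It is released, and the gripper is 150 mm higher, clear of everything.

**What was not fully confirmed:**
- The final dark-spot check of bars, cubes and elbows was blurred by shadows and merged blobs. What I could tell apart lay in the right quarters. That rests mainly on the pictures at full tilt, where all of them were still in their compartments.
- In the final side view the three discs merged into one blob.
- I did not measure the bystanders again at the end, but the arm never came near them.

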